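# Snap-mark the strap hole on a drawer front

## Robot

A 7-joint arm with a two-finger parallel gripper is mounted at the origin on the work surface. World frame = base frame: x ahead of the robot, y to its left, z up, the work surface at z = 0. Lengths are in m, angles in rad, forces in N, time in s.
With the tool pointing down it reaches from about 0.425 to 0.825 m from the base axis. Payload 3.6 kg.
Tool frame: the origin (TCP) lies midway between the tips of the shut fingers; the grasp point (between the pads) lies 19 mm behind it; z points along the fingers, y is the line along which they close (so a half turn about z gives the same grasp; the last joint's range is limited). The gripper opens to 93 mm and grips with 3 to 60 N. Pads are 15 mm wide; open, the fingers measure 128 mm over their backs; the gripper's body (75 mm by 188 mm) begins 65 mm behind the grasp point.
Start: joints at [1.302, 0.615, -0.013, 1.423, 0.008, 1.103, -0.04], TCP at [0.156, -0.631, 0.219] pointing down, gripper open.
Joint ranges: [-3.12, 3.12], [-0.3, 2.06], [-1.34, 1.32], [0.26, 2.42], [-1.36, 4.5], [0.01, 1.98], [-2.84, 2.84]. Speed limits (rad/s): [2.79, 2.79, 3.14, 3.14, 3.14, 3.14, 3.14].

## Interface

Orientations are given as a unit quaternion [x, y, z, w].
In Python, from workcell import sense, get_image, finish_job gives the robot as it stands.
- The arm moves only by the tool drive_tool, never from a script. Its argument "moves" is a list of rows, each a list of 7 numbers: the shift along the tool's x, y, z in units of 0.75 m (1.0 is 0.75 m), then the turn, a rotation vector about the tool's x, y, z in units of 90 degrees (1.0 is 90 degrees), then the opening, from 0 (shut) to 1 (fully open). A call has 1 to 12 rows; each row is the pose to reach, as a shift and turn from the pose commanded when the call began, along the tool's axes at that moment; what a row does not reach only later rows make up. A row lasts 1/8 s, in which the tool goes at most 62.5 mm and 10.7 degrees, less where a joint would pass 70% of its speed; a pose out of reach is approached as far as the arm can. A call with a number of a shift or a turn outside -1 to 1 is refused whole. A call with a gripper value outside its range is refused whole. The fingers move at their own pace and stop on an object; "squeeze" is the grip in N (left out, the last holds). Time passes only in rows, so rows that repeat a pose let the fingers close. It gives the time, the measured TCP pose, the force, the opening and the grip force at its end, in the units of the state.
- sense(): the state, without advancing time (a new reading comes with each control period).
- get_image(name): name is "scene" or "top"; returns a dict with "image" (400x640x3 uint8, red, green, blue), "range_z" (400x640 float32, m along the optical axis (not along the pixel's ray), 0 where there is no reading), "fx", "fy", "cx", "cy" (pixels), "world_to_cam" (4x4, takes a point from world to camera coordinates). Camera axes: x right, y up, looking along -z (the intrinsics and any distortion apply to the point x, -y, -z); pixel columns grow to the right and rows downward; lengths in m; the calibration is good to about 2 mm. A picture is of the moment at which its call begins.
- finish_job(): hands the job in; it is judged then, once.
The state is a dict: "t": time; "joint_pos": joint angles; "qvel": joint speeds; "joint_efforts": joint torques, N m; "tcp_pos": TCP position; "ee_rot": TCP orientation; "wrist_force": force on the tool from outside, world axes, zero at the start; "torque": the same for the moment, N m; "width": finger opening in m; "grip_force": force on a finger pad.
Only numpy, scipy, OpenCV 4.12 (cv2) and the standard library are available. Lean on these libraries where they do the work, as an engineer would, in place of code of your own. Each camera call takes 0.05 s, during which the arm holds its last target. There are 200 camera calls.

## Task

Mark the strap screw's spot on the oak drawer front: take the spring punch, stand it upright on the middle of the round paper sticker (not the square one) and press it straight down there until its spring trips with a snap. Then let it come back up and leave it standing on the round sticker. Do not trip it anywhere else, and leave the levelling foot where it stands.

Things in the scene. Friction and masses are not known exactly. Their poses are not given: they have to be found in the camera images.
- punch: Spring punch, loose, upright on the table, 116 mm tall, 0.3 kg. Bell-shaped steel foot 56 mm across, 20 high; thin 14 mm shaft; then the aluminium sleeve: flange 44 mm across at 36-42 mm height, ribbed round grip 28 mm across from 42 to 110 mm, low dark dome up to 116. Take it by the grip, at 70-90 mm height. Origin: centre of the foot's underside; z up through the top.
- punch_sleeve (a joint): Sleeve's slide down towards the foot, m: 0 = up (rest; also when lifted by the grip), 0.014 = hard stop. The spring resists with 3 N at first, rising to about 11 N near 0.008, then it trips: the force falls to about 6 N just before the stop, and by 0.010 it has snapped. Pressing on to the stop does no harm. Springs back up by itself when let go.
- round_sticker: Round white paper sticker, 70 mm across, small black cross in its middle, flat on the oak drawer front (a fixed board 200 x 360 x 18 mm lying on the table). Origin: its centre, on the board's top, 18 mm above the table, where the punch will stand. A square 60 mm sticker with the same cross lies elsewhere on the board: not wanted.
- level_foot: Look-alike, to be left alone: a levelling foot, loose, upright on the table, at least 90 mm from the punch: grey plastic disc 52 mm across with a bare 12 mm steel rod and a nut, 91 mm tall, no sleeve. Origin: centre of its underside; z up.
Things that resemble listed ones, but are neither listed nor needed, are in the scene too. Leave any blue or orange look-alike of the punch alone.

How it is judged:
On the way:
1. the punch stands upright on the board on the round sticker and its sleeve is pressed down past the snap (value of joint punch_sleeve above 0.01 m and horizontal distance between punch and round_sticker below 0.015 m and z of punch in the frame of round_sticker below 0.005 m and angle between punch's own z axis and vertical below 0.175 rad), for 0.05 s.
At the end, for the whole second after the job is handed in: The punch was tripped (sleeve pushed down at least 10 mm) on the round sticker and now stands there at rest, its foot's centre within 15 mm of the sticker's centre, upright within 10 degrees, its sleeve back up (within 3 mm) (horizontal distance between punch and round_sticker below 0.015 m and z of punch in the frame of round_sticker below 0.005 m and angle between punch's own z axis and vertical below 0.175 rad and value of joint punch_sleeve below 0.003 m and linear speed of punch below 0.02 m/s); the robot touches nothing.
It fails at once if the punch is tripped away from the round sticker (value of joint punch_sleeve above 0.01 m and horizontal distance between punch and round_sticker above 0.035 m).
It fails at once if the levelling foot is pushed or carried away (more than 40 mm) (distance of level_foot from where it was at the start of the episode above 0.04 m).
It also fails if it takes over 38 s, if anything falls off the work surface, if the arm or the gripper's body presses on something with over 40 N, if the wrist force passes 120 N, or if a joint passes its speed limit or range.

## Working session

There is one attempt and no reset: what is moved stays moved. The work goes in short steps, Python scripts to look and compute and a tool call to move; the robot and the scene stay as the last step left them, time stands still between calls to the robot, and variables do not carry over. Pictures are saved under pics/ and viewed, at most 10 in all, crops included, and the job is handed in when it is done.

Besides the shell and the picture viewer there is one more tool, called after ">>>" in YAML: its name, and indented under it one key for each argument. drive_tool: Moves the arm, as the interface text tells. Its arguments: {"type":"object","properties":{"moves":{"type":"array","items":{"type":"array","items":{"type":"number"}}},"squeeze":{"type":"number"}},"required":["moves"]}

```bash
mkdir -p pics
cat > h.py <<'E'
import numpy as np, cv2
from workcell import sense, get_image, finish_job
def grab(n,save=None):
    d=get_image(n)
    if save: cv2.imwrite('pics/'+save,d['image'][:,:,::-1])
    return d
def ray(d,u,v):
    M=np.linalg.inv(np.array(d['world_to_cam']))
    r=np.array([(u-d['cx'])/d['fx'],-(v-d['cy'])/d['fy'],-1.])
    return M[:3,3],M[:3,:3]@r
def onplane(d,u,v,z):
    o,r=ray(d,u,v); return o+r*(z-o[2])/r[2]
def pt(d,u,v):
    o,r=ray(d,u,v); return o+r*d['range_z'][int(v),int(u)]
E
python3 - <<'E'
from h import *
a=grab('top','top0.png');b=grab('scene','scene0.png')
for d in(a,b):print({k:d[k] for k in d if k not in('image','range_z')})
print(sense())
E
```

```text
{'fx': 461.7031912744446, 'fy': 461.7031912744446, 'cx': 314.34658491290344, 'cy': 204.8443177520281, 'world_to_cam': array([[-0.00795361, -0.99992885, -0.00889027,  0.03748168],
       [ 0.98791705, -0.00923356,  0.15470826, -0.51693576],
       [-0.15477934, -0.00755236,  0.9879202 , -0.82705359],
       [ 0.        ,  0.        ,  0.        ,  1.        ]])}
{'fx': 455.7855165572367, 'fy': 455.7855165572367, 'cx': 313.0433264239059, 'cy': 209.9692196874979, 'world_to_cam': array([[ 0.83502848,  0.5499592 ,  0.01650216, -0.44567113],
       [-0.35304936,  0.51256509,  0.78270887,  0.14292653],
       [ 0.42199952, -0.65941027,  0.62216919, -1.21862887],
       [ 0.        ,  0.        ,  0.        ,  1.        ]])}
{'t': 0.1, 'joint_pos': array([ 1.30152304,  0.61583719, -0.01263525,  1.42472762,  0.00810625,
        1.10339751, -0.04038841]), 'qvel': array([-0.00141082, -0.00165483,  0.00119943, -0.00507613,  0.00112988,
       -0.00137264,  0.0003313 ]), 'joint_efforts': array([ 1.01884532e-03, -4.60039866e+01,  2.09579584e-01, -1.66244441e+01,
       -6.12848997e-02,  1.69417000e-02,  9.23298762e-05]), 'tcp_pos': array([ 0.156106  , -0.63024494,  0.21759109]), 'ee_rot': array([ 9.92635256e-01,  1.21135890e-01, -1.52119767e-04, -1.14976408e-03]), 'wrist_force': array([ 0.63928832,  0.26605359, -0.22909287]), 'torque': array([ 0.01677979, -0.00620859,  0.04331505]), 'grip_force': 0.0, 'width': 0.09292885084199617}
```

View pics/top0.png

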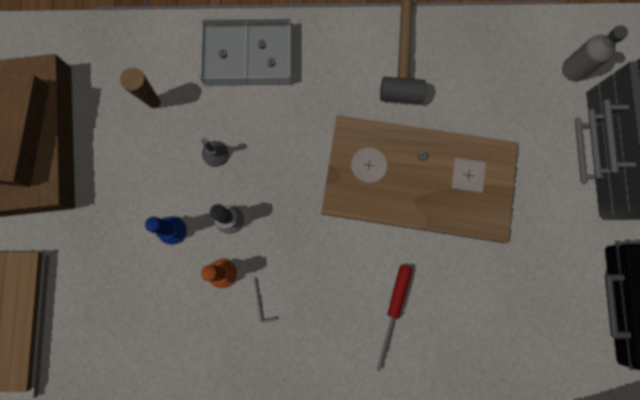

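View pics/scene0.png

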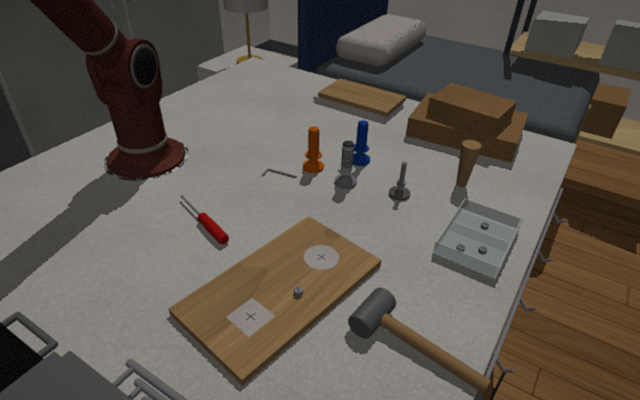

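The top view shows these candidates: grey steel punch (228,217), blue look-alike (168,230), orange look-alike (220,272) and a bare-rod levelling foot (215,152). The grey one with the sleeve and dark dome is the punch. The round sticker is at (369,165) and the square one at (468,175). I'll measure next and confirm with one crop.

Run:
```python
from h import *
a=grab('top');b=grab('scene')
def white(d,box):
    x0,y0,x1,y1=box; im=d['image'][y0:y1,x0:x1]; hsv=cv2.cvtColor(im,cv2.COLOR_RGB2HSV)
    m=((hsv[...,1]<60)&(hsv[...,2]>90)).astype(np.uint8)
    m=cv2.morphologyEx(m,cv2.MORPH_CLOSE,np.ones((5,5)))
    c=max(cv2.findContours(m,0,2)[0],key=cv2.contourArea); (u,v),ax,an=cv2.fitEllipse(c)
    return u+x0,v+y0,ax
for d,box in((a,(345,143,395,188)),(b,(300,241,343,274))):
    u,v,ax=white(d,box); print('round',u,v,ax,onplane(d,u,v,.018))
# punch by depth: points in top + scene with z>0.03
for n,d,box in(('top',a,(195,190,255,245)),('scene',b,(325,130,357,195)),('foot',a,(190,130,240,172)),('blue',a,(140,205,194,250)),('orange',a,(195,250,245,295)),('footS',b,(385,155,413,203))):
    x0,y0,x1,y1=box
    P=np.array([pt(d,u,v) for v in range(y0,y1) for u in range(x0,x1)])
    for lo,hi in((.008,.02),(.036,.044),(.05,.1),(.1,.13)):
        q=P[(P[:,2]>lo)&(P[:,2]<hi)]
        if len(q)>3: print(n,lo,len(q),q.mean(0).round(3),q.min(0).round(3),q.max(0).round(3))
    print(n,'max',P[:,2].max(), np.sort(P[:,2])[-8:].round(3))
c1=cv2.resize(a['image'][120:300,140:260],None,fx=3.2,fy=3.2,interpolation=2)
c2=cv2.resize(b['image'][110:210,290:415],(400,320),interpolation=2)
o=np.zeros((576,790,3),np.uint8);o[:,:384]=c1;o[:320,388:788]=c2
cv2.imwrite('pics/crop.png',np.clip(o[:,:,::-1]*1.6,0,255).astype(np.uint8))
```

```text
round 368.68185234069824 164.80007553100586 (34.00178527832031, 35.192691802978516) [ 0.59888925 -0.07352898  0.018     ]
round 320.91563987731934 257.0228805541992 (24.256908416748047, 34.857093811035156) [ 0.6011315  -0.07448363  0.018     ]
top 0.008 205 [0.49  0.189 0.011] [0.47  0.172 0.008] [0.523 0.225 0.015]
top 0.036 167 [0.493 0.193 0.041] [0.475 0.178 0.038] [0.518 0.219 0.044]
top 0.05 100 [0.491 0.191 0.077] [0.482 0.185 0.05 ] [0.509 0.207 0.1  ]
top 0.1 225 [0.496 0.198 0.113] [0.483 0.186 0.1  ] [0.509 0.213 0.119]
top max 0.8973704025161425 [0.897 0.897 0.897 0.897 0.897 0.897 0.897 0.897]
scene 0.008 215 [0.498 0.207 0.013] [0.457 0.174 0.008] [0.526 0.326 0.02 ]
scene 0.036 106 [0.499 0.205 0.041] [0.459 0.178 0.036] [0.521 0.314 0.044]
scene 0.05 219 [0.503 0.194 0.076] [0.466 0.184 0.05 ] [0.514 0.306 0.1  ]
scene 0.1 112 [0.502 0.195 0.111] [0.485 0.184 0.1  ] [0.512 0.213 0.118]
scene max 0.6536780089852744 [0.117 0.117 0.117 0.118 0.654 0.654 0.654 0.654]
foot 0.008 342 [0.626 0.228 0.012] [0.604 0.205 0.008] [0.655 0.256 0.019]
foot 0.036 59 [0.626 0.229 0.03
[... 556 characters left out ...]
0.897 0.897]
orange 0.008 205 [0.391 0.199 0.011] [0.366 0.184 0.008] [0.419 0.233 0.019]
orange 0.036 167 [0.392 0.204 0.042] [0.372 0.19  0.037] [0.414 0.227 0.044]
orange 0.05 94 [0.392 0.2   0.078] [0.379 0.197 0.051] [0.407 0.213 0.1  ]
orange 0.1 237 [0.392 0.21  0.113] [0.38  0.197 0.101] [0.407 0.225 0.12 ]
orange max 0.8973704025161425 [0.897 0.897 0.897 0.897 0.897 0.897 0.897 0.897]
footS 0.008 177 [0.633 0.226 0.012] [0.606 0.207 0.008] [0.654 0.257 0.019]
footS 0.036 34 [0.632 0.229 0.039] [0.62  0.221 0.036] [0.64  0.242 0.044]
footS 0.05 88 [0.632 0.229 0.074] [0.626 0.224 0.05 ] [0.637 0.237 0.093]
footS max 0.6536780089852744 [0.092 0.092 0.092 0.093 0.093 0.654 0.654 0.654]
```

View pics/crop.png

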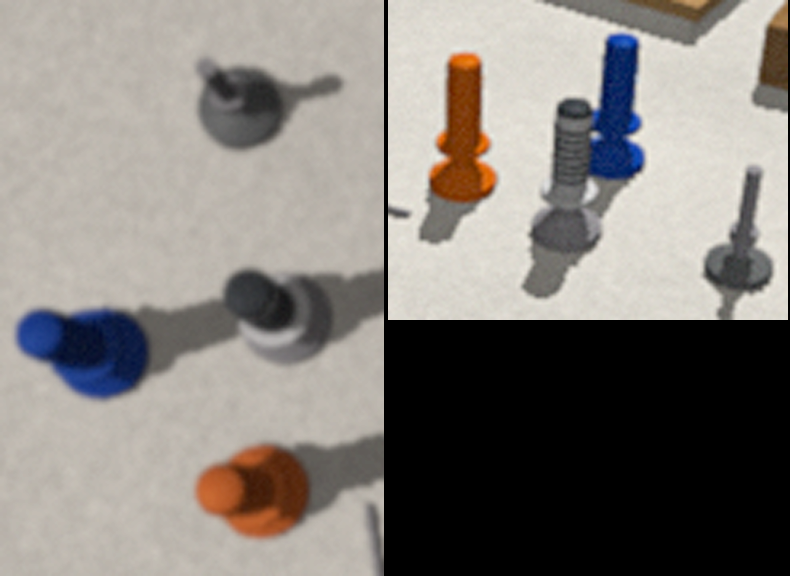

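The crop confirms the punch: grey ribbed sleeve and dark dome, at about (0.497, 0.199). The bare-rod levelling foot is at (0.629, 0.229). Both views agree on the round sticker, (0.600, -0.074). Next I'll work out the approach move.

```bash
cat >> h.py <<'E'
from scipy.spatial.transform import Rotation as R
def go(*targets, yaw=None, R0=None,p0=None):
    s=sense(); p=s['tcp_pos'] if p0 is None else np.array(p0)
    r=R.from_quat(s['ee_rot']) if R0 is None else R0
    print('t',s['t'],'tcp',p.round(4),'q',s['ee_rot'].round(4),'j',s['joint_pos'].round(2),'F',s['wrist_force'].round(1))
    for t in targets: print(t,(r.inv().apply(np.array(t)-p)/.75).round(4))
    if yaw is not None:  # desired pose: tool down, tool x at yaw deg
        tgt=R.from_matrix(np.array([[np.cos(yaw),np.sin(yaw),0],[np.sin(yaw),-np.cos(yaw),0],[0,0,-1]]))
        print('turn',((r.inv()*tgt).as_rotvec()/(np.pi/2)).round(4))
E
python3 - <<'E'
from h import *
go((.5,-.35,.22),(.497,.199,.22),yaw=np.radians(49))
d=grab('top');H=d['range_z']
P=np.array([pt(d,u,v) for v in range(0,400,2) for u in range(0,640,2) if H[v,u]>0])
for y in np.arange(-.7,.4,.1):
    q=P[(abs(P[:,1]-y)<.05)&(P[:,0]>.15)&(P[:,0]<.75)]
    if len(q):i=q[:,2].argmax();print(round(y,1),q[i].round(3))
E
```

```text
t 0.2 tcp [ 0.1562 -0.6305  0.2179] q [ 9.926e-01  1.211e-01 -1.000e-04 -8.000e-04] j [ 1.3   0.62 -0.01  1.42  0.01  1.1  -0.04] F [-0.6  0.1  0.9]
(0.5, -0.35, 0.22) [ 0.5349 -0.2527 -0.0024]
(0.497, 0.199, 0.22) [ 0.7071 -0.9642 -0.0012]
turn [-1.000e-03 -3.000e-04 -3.898e-01]
-0.6 [ 0.489 -0.555  0.05 ]
-0.5 [ 0.632 -0.51   0.15 ]
-0.4 [ 0.593 -0.351  0.021]
-0.3 [ 0.645 -0.315  0.023]
-0.2 [ 0.746 -0.184  0.051]
-0.1 [ 0.742 -0.13   0.05 ]
-0.0 [ 0.62  -0.037  0.023]
0.1 [0.304 0.133 0.009]
0.2 [0.501 0.19  0.118]
0.3 [0.471 0.305 0.119]
```

>>> drive_tool:
  moves:
    - [0.535,-0.253,0,0,0,-0.39,0.8]
    - [0.535,-0.253,0,0,0,-0.39,0.8]
    - [0.535,-0.253,0,0,0,-0.39,0.8]
    - [0.535,-0.253,0,0,0,-0.39,0.8]
    - [0.535,-0.253,0,0,0,-0.39,0.8]
    - [0.535,-0.253,0,0,0,-0.39,0.8]
    - [0.535,-0.253,0,0,0,-0.39,0.8]
    - [0.707,-0.964,0,0,0,-0.39,0.8]
    - [0.707,-0.964,0,0,0,-0.39,0.8]
    - [0.707,-0.964,0,0,0,-0.39,0.8]
    - [0.707,-0.964,0,0,0,-0.39,0.8]
    - [0.707,-0.964,0,0,0,-0.39,0.8]
  squeeze: 25

```text
t: 1.75
tcp_pos: [0.4962, -0.0399, 0.2189]
ee_rot: [0.91, 0.415, 0.0, 0.0]
wrist_force: [0.6, -0.1, 0.4]
width: 0.0742
grip_force: 0.0
```

Run:
```python
from h import *
go((.497,.199,.22),yaw=np.radians(49))
```

```text
t 1.75 tcp [ 0.4962 -0.0399  0.2189] q [9.100e-01 4.146e-01 4.000e-04 2.000e-04] j [ 0.22  0.39 -0.25  1.85  0.12  0.92 -0.81] F [ 0.6 -0.1  0.4]
(0.497, 0.199, 0.22) [ 0.2411 -0.2082 -0.0014]
turn [ 0.0004 -0.0003 -0.0001]
```

>>> drive_tool:
  moves:
    - [0.241,-0.208,0,0,0,0,0.8]
    - [0.241,-0.208,0,0,0,0,0.8]
    - [0.241,-0.208,0,0,0,0,0.8]
    - [0.241,-0.208,0,0,0,0,0.8]
    - [0.241,-0.208,0,0,0,0,0.8]
    - [0.241,-0.208,0,0,0,0,0.8]
    - [0.241,-0.208,0,0,0,0,0.8]

```text
t: 2.62
tcp_pos: [0.4975, 0.1948, 0.2186]
ee_rot: [0.911, 0.413, -0.0, 0.001]
wrist_force: [-0.1, -0.8, 0.4]
width: 0.0745
grip_force: 0.0
```

Run:
```python
from h import *
a=grab('top');b=grab('scene')
go((.497,.199,.14),(.497,.199,.063))
c1=cv2.resize(a['image'][120:300,120:300],(480,480),interpolation=2)
c2=cv2.resize(b['image'][60:220,270:430],(310,310),interpolation=2)
o=np.zeros((480,790,3),np.uint8);o[:,:480]=c1;o[:310,480:]=c2
cv2.imwrite('pics/over.png',np.clip(o[:,:,::-1]*1.6,0,255).astype(np.uint8))
```

```text
t 2.725 tcp [0.4975 0.1952 0.2187] q [ 9.105e-01  4.134e-01 -1.000e-04  4.000e-04] j [-0.22  0.45 -0.29  1.75  0.15  0.96 -1.29] F [0.8 0.7 0.2]
(0.497, 0.199, 0.14) [ 0.0035 -0.0039  0.1049]
(0.497, 0.199, 0.063) [ 0.0035 -0.0039  0.2076]
```

View pics/over.png

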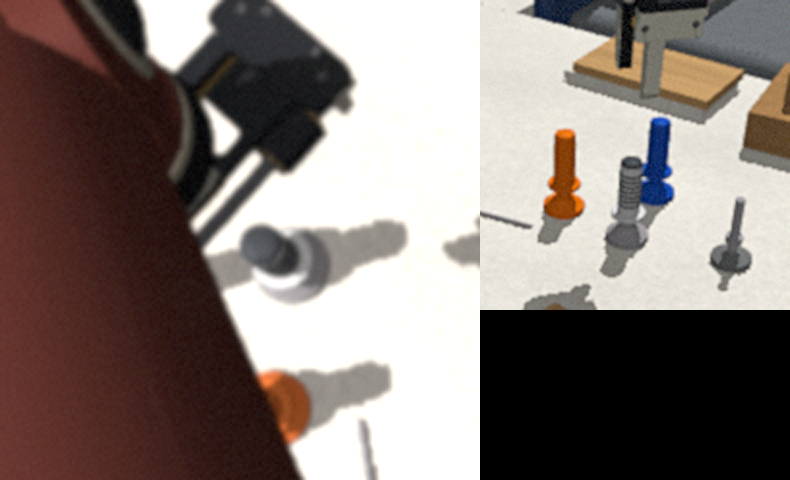

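The gripper hangs above the punch (crop dome (265,243)), with the look-alikes clear to either side. Descending in small steps with the fingers open.

>>> drive_tool:
  moves:
    - [0.0035,-0.004,0.06,0,0,0,0.8]
    - [0.0035,-0.004,0.105,0,0,0,0.8]
    - [0.0035,-0.004,0.12,0,0,0,0.8]
    - [0.0035,-0.004,0.14,0,0,0,0.8]
    - [0.0035,-0.004,0.16,0,0,0,0.8]
    - [0.0035,-0.004,0.18,0,0,0,0.8]
    - [0.0035,-0.004,0.2,0,0,0,0.8]
    - [0.0035,-0.004,0.21,0,0,0,0.8]
    - [0.0035,-0.004,0.21,0,0,0,0.8]

```text
t: 3.85
tcp_pos: [0.4963, 0.2009, 0.0606]
ee_rot: [0.91, 0.415, -0.001, -0.0]
wrist_force: [0.4, 0.4, -0.0]
width: 0.0741
grip_force: 0.0
```

Run:
```python
from h import *
b=grab('scene')
go((.497,.199,.061))
cv2.imwrite('pics/low.png',np.clip(1.6*cv2.resize(b['image'][60:220,270:430],(560,560),interpolation=2)[:,:,::-1],0,255).astype(np.uint8))
```

```text
t 3.9 tcp [0.4966 0.2011 0.0611] q [ 0.9099  0.4149  0.     -0.    ] j [-0.28  0.66 -0.22  1.91  0.25  0.59 -1.38] F [ 0.3 -0.2  0.6]
(0.497, 0.199, 0.061) [-0.0018  0.0022  0.0001]
```

View pics/low.png

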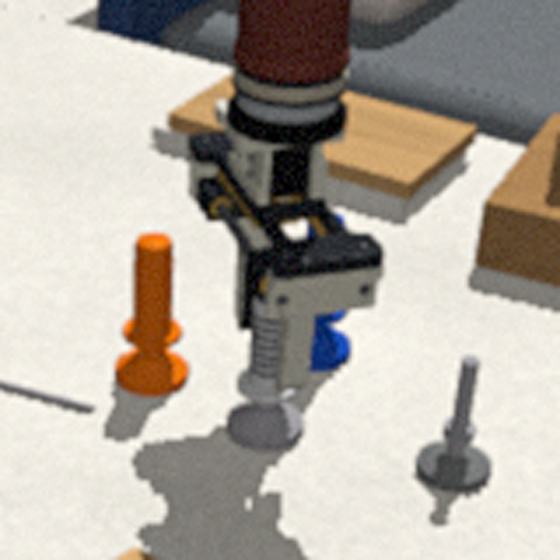

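The ribbed grip (268,340) sits between the fingers and everything else is clear. Closing.

>>> drive_tool:
  moves:
    - [-0.0015,0.002,0,0,0,0,0.6]
    - [-0.0015,0.002,0,0,0,0,0.45]
    - [-0.0015,0.002,0,0,0,0,0.2]
    - [-0.0015,0.002,0,0,0,0,0.2]
    - [-0.0015,0.002,0,0,0,0,0.1]
    - [-0.0015,0.002,0,0,0,0,0.1]
    - [-0.0015,0.002,0,0,0,0,0.1]
    - [-0.0015,0.002,0,0,0,0,0.1]
  squeeze: 30

```text
t: 4.9
tcp_pos: [0.4968, 0.1993, 0.0612]
ee_rot: [0.91, 0.415, -0.0, -0.0]
wrist_force: [-0.7, 0.8, -0.9]
width: 0.0275
grip_force: 30.0
```

Gripped at a width of 27.5 mm. Next I'll lift, then work out the carry.

>>> drive_tool:
  moves:
    - [0,0,-0.02,0,0,0,0.1]
    - [0,0,-0.06,0,0,0,0.1]
    - [0,0,-0.11,0,0,0,0.1]
    - [0,0,-0.16,0,0,0,0.1]
    - [0,0,-0.16,0,0,0,0.1]

```text
t: 5.52
tcp_pos: [0.4988, 0.1999, 0.1844]
ee_rot: [0.91, 0.415, 0.004, 0.0]
wrist_force: [0.1, -0.7, -3.2]
width: 0.0275
grip_force: 30.0
```

Run:
```python
from h import *
go((.600,-.074,.18),yaw=np.radians(49))
s=sense();print(s['width'],s['grip_force'])
```

```text
t 5.525 tcp [0.4988 0.1999 0.1844] q [9.100e-01 4.146e-01 3.800e-03 1.000e-04] j [-0.23  0.49 -0.29  1.8   0.17  0.87 -1.31] F [ 0.1 -0.7 -3.2]
(0.6, -0.074, 0.18) [-0.1871  0.3415  0.0057]
turn [ 0.0021 -0.0043 -0.0001]
0.027501291683348247 29.987267553806305
```

>>> drive_tool:
  moves:
    - [-0.03,0.055,0,0,0,0,0.1]
    - [-0.07,0.127,0,0,0,0,0.1]
    - [-0.11,0.2,0,0,0,0,0.1]
    - [-0.145,0.265,0,0,0,0,0.1]
    - [-0.17,0.31,0,0,0,0,0.1]
    - [-0.187,0.341,0,0,0,0,0.1]
    - [-0.187,0.341,0.02,0,0,0,0.1]
    - [-0.187,0.341,0.06,0,0,0,0.1]
    - [-0.187,0.341,0.08,0,0,0,0.1]
    - [-0.187,0.341,0.08,0,0,0,0.1]

```text
t: 6.78
tcp_pos: [0.5963, -0.0732, 0.1192]
ee_rot: [0.91, 0.416, -0.002, -0.001]
wrist_force: [0.3, 0.3, -2.7]
width: 0.0276
grip_force: 30.0
```

Run:
```python
from h import *
go((.600,-.074,.085),yaw=np.radians(49))
a=grab('top');b=grab('scene')
c1=cv2.resize(a['image'][90:250,300:460],(400,400),interpolation=2)
c2=cv2.resize(b['image'][150:310,240:400],(400,400),interpolation=2)
cv2.imwrite('pics/place.png',np.clip(1.5*np.hstack([c1,c2])[:,:,::-1],0,255).astype(np.uint8))
```

```text
t 6.775 tcp [ 0.5963 -0.0732  0.1192] q [ 0.9095  0.4156 -0.002  -0.0015] j [ 0.24  0.66 -0.25  1.68  0.2   0.83 -0.81] F [ 0.3  0.3 -2.7]
(0.6, -0.074, 0.085) [0.0025 0.0047 0.0455]
turn [-0.0027  0.0015  0.0013]
```

View pics/place.png

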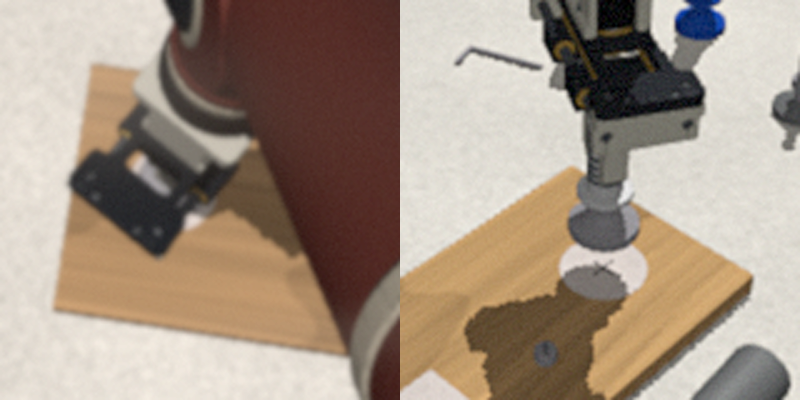

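The punch hangs upright over the round sticker (scene crop: cross at (603,267), foot above it at (604,225)). Lowering to just above contact.

>>> drive_tool:
  moves:
    - [0.0025,0.0045,0.015,0,0,0,0.1]
    - [0.0025,0.0045,0.03,0,0,0,0.1]
    - [0.0025,0.0045,0.042,0,0,0,0.1]
    - [0.0025,0.0045,0.047,0,0,0,0.1]
    - [0.0025,0.0045,0.047,0,0,0,0.1]
    - [0.0025,0.0045,0.047,0,0,0,0.1]

```text
t: 7.62
tcp_pos: [0.6021, -0.0753, 0.0863]
ee_rot: [0.91, 0.415, 0.0, 0.0]
wrist_force: [0.0, 0.3, -3.5]
width: 0.0278
grip_force: 30.0
```

Run:
```python
from h import *
go((.600,-.074,.079),yaw=np.radians(49))
d=grab('scene')
cv2.imwrite('pics/near.png',np.clip(1.5*cv2.resize(d['image'][190:290,270:370],(500,500),interpolation=2)[:,:,::-1],0,255).astype(np.uint8))
P=np.array([pt(d,u,v) for v in range(225,275) for u in range(290,350)])
for lo,hi in ((.024,.04),(.06,.066)):
    q=P[(P[:,2]>lo)&(P[:,2]<hi)&(abs(P[:,0]-.6)<.04)&(abs(P[:,1]+.074)<.04)]
    if len(q):print(len(q),q.mean(0).round(4),q.min(0).round(4),q.max(0).round(4))
```

```text
t 7.625 tcp [ 0.6021 -0.0753  0.0863] q [9.099e-01 4.148e-01 4.000e-04 1.000e-04] j [ 0.23  0.71 -0.24  1.69  0.22  0.77 -0.82] F [ 0.   0.3 -3.5]
(0.6, -0.074, 0.079) [-0.0006 -0.0033  0.0097]
turn [ 0.0004 -0.0004  0.0001]
347 [ 0.6105 -0.0846  0.0345] [ 0.577  -0.102   0.0244] [ 0.632  -0.0502  0.0399]
73 [ 0.6101 -0.0817  0.0645] [ 0.5822 -0.0961  0.0612] [ 0.625  -0.0567  0.066 ]
```

View pics/near.png

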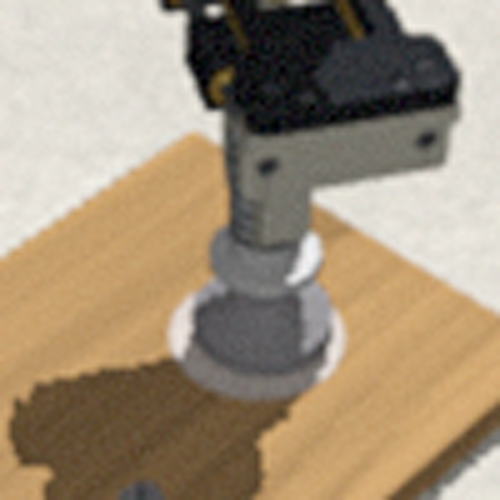

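The foot is centred on the sticker: its measured centre is about (0.604, -0.076), with an even white rim around it. Nudging a little, then touching down and pressing.

>>> drive_tool:
  moves:
    - [-0.0006,-0.003,0.002,0,0,0,0.1]
    - [-0.0006,-0.003,0.004,0,0,0,0.1]
    - [-0.0006,-0.003,0.007,0,0,0,0.1]
    - [-0.0006,-0.003,0.01,0,0,0,0.1]
    - [-0.0006,-0.003,0.013,0,0,0,0.1]
    - [-0.0006,-0.003,0.013,0,0,0,0.1]
  squeeze: 45

```text
t: 8.43
tcp_pos: [0.5998, -0.0741, 0.0766]
ee_rot: [0.91, 0.415, 0.0, 0.0]
wrist_force: [-0.8, -0.3, 2.5]
width: 0.0273
grip_force: 45.0
```

>>> drive_tool:
  moves:
    - [0,0,0.003,0,0,0,0.1]
    - [0,0,0.006,0,0,0,0.1]
    - [0,0,0.006,0,0,0,0.1]

```text
t: 8.8
tcp_pos: [0.5998, -0.0741, 0.0725]
ee_rot: [0.91, 0.415, 0.0, 0.0]
wrist_force: [-3.5, 0.7, 7.3]
width: 0.0272
grip_force: 45.0
```

>>> drive_tool:
  moves:
    - [0,0,0.003,0,0,0,0.1]
    - [0,0,0.006,0,0,0,0.1]
    - [0,0,0.008,0,0,0,0.1]
    - [0,0,0.008,0,0,0,0.1]

```text
t: 9.3
tcp_pos: [0.5998, -0.0742, 0.0661]
ee_rot: [0.91, 0.415, 0.0, 0.0]
wrist_force: [-3.0, 0.4, 4.7]
width: 0.0274
grip_force: 45.0
```

The force fell from 7.3 to 4.7 N while the sleeve went deeper, so it has tripped. Pressing gently to the stop to be sure.

>>> drive_tool:
  moves:
    - [0,0,0.002,0,0,0,0.1]
    - [0,0,0.003,0,0,0,0.1]
    - [0,0,0.003,0,0,0,0.1]

```text
t: 9.68
tcp_pos: [0.5999, -0.0741, 0.065]
ee_rot: [0.91, 0.415, 0.0, 0.0]
wrist_force: [-5.2, -1.0, 12.5]
width: 0.0275
grip_force: 45.0
```

Hard stop reached at z = 0.065, about 14 mm of travel. Letting the sleeve back up, then releasing slowly.

>>> drive_tool:
  moves:
    - [0,0,-0.004,0,0,0,0.1]
    - [0,0,-0.008,0,0,0,0.1]
    - [0,0,-0.012,0,0,0,0.1]
    - [0,0,-0.016,0,0,0,0.1]
    - [0,0,-0.019,0,0,0,0.1]
    - [0,0,-0.019,0,0,0,0.1]
    - [0,0,-0.019,0,0,0,0.1]

```text
t: 10.55
tcp_pos: [0.5998, -0.0741, 0.0775]
ee_rot: [0.91, 0.415, 0.0, -0.0]
wrist_force: [-2.2, 0.4, 1.9]
width: 0.0273
grip_force: 45.0
```

>>> drive_tool:
  moves:
    - [0,0,-0.001,0,0,0,0.3]
    - [0,0,-0.001,0,0,0,0.35]
    - [0,0,-0.001,0,0,0,0.5]
    - [0,0,-0.001,0,0,0,0.7]
    - [0,0,-0.001,0,0,0,0.8]
    - [0,0,-0.001,0,0,0,0.8]
    - [0,0,-0.001,0,0,0,0.8]
  squeeze: 5

```text
t: 11.42
tcp_pos: [0.5998, -0.0741, 0.0784]
ee_rot: [0.91, 0.415, 0.0, -0.0]
wrist_force: [-0.1, -0.0, -0.3]
width: 0.0732
grip_force: 0.0
```

>>> drive_tool:
  moves:
    - [0,0,-0.02,0,0,0,0.8]
    - [0,0,-0.05,0,0,0,0.8]
    - [0,0,-0.1,0,0,0,0.8]
    - [0,0,-0.15,0,0,0,0.8]
    - [0,0,-0.2,0,0,0,0.8]
    - [0,0,-0.2,0,0,0,0.8]
    - [0,0,-0.2,0,0,0,0.8]

```text
t: 12.3
tcp_pos: [0.5993, -0.0742, 0.2286]
ee_rot: [0.91, 0.415, -0.0, -0.0]
wrist_force: [-0.4, -0.3, -0.9]
width: 0.0741
grip_force: 0.0
```

Run:
```python
from h import *
go()
d=grab('scene','end.png')
P=np.array([pt(d,u,v) for v in range(170,280) for u in range(280,360)])
for lo,hi in ((.024,.04),(.054,.061),(.07,.125),(.125,.14)):
    q=P[(P[:,2]>lo)&(P[:,2]<hi)&(abs(P[:,0]-.6)<.05)&(abs(P[:,1]+.074)<.05)]
    if len(q):print(lo,len(q),q.mean(0).round(4),q.min(0).round(4),q.max(0).round(4))
```

```text
t 12.3 tcp [ 0.5993 -0.0742  0.2286] q [ 9.099e-01  4.148e-01 -2.000e-04 -0.000e+00] j [ 0.26  0.55 -0.28  1.55  0.16  1.07 -0.77] F [-0.4 -0.3 -0.9]
0.024 354 [ 0.6067 -0.0814  0.0303] [ 0.5737 -0.1     0.0242] [ 0.6293 -0.0498  0.0389]
0.054 153 [ 0.6065 -0.0801  0.0588] [ 0.5801 -0.0944  0.0544] [ 0.6231 -0.0498  0.0609]
0.07 337 [ 0.6068 -0.0814  0.0979] [ 0.589  -0.0879  0.0702] [ 0.6163 -0.0615  0.125 ]
0.125 142 [ 0.6036 -0.0761  0.1314] [ 0.5885 -0.0871  0.1252] [ 0.6158 -0.061   0.135 ]
```

View pics/end.png

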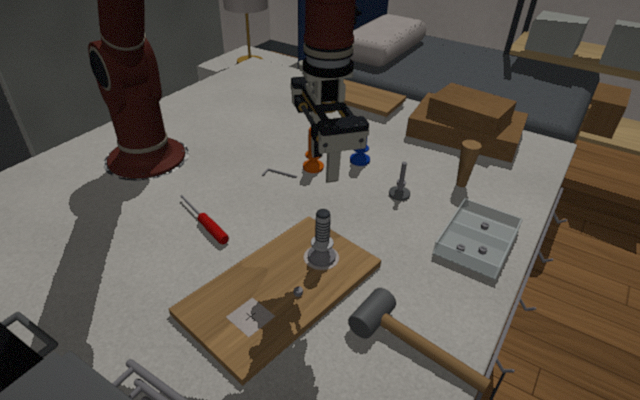

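The punch stands upright on the round sticker (foot at (321,257)). Its top is at 0.134 m, so the sleeve is back up. The levelling foot at (400,190) hasn't moved, and the gripper is clear. Handing in.

```bash
python3 -c "
from h import *
print(finish_job())"
```

```text
the job is handed in; nothing more can be done
None
```

I pressed the spring punch on the round sticker until it tripped (sleeve pushed about 14 mm, to its stop). It now stands there upright, 2–3 mm off centre by my measurements, with its sleeve back up; the levelling foot wasn't touched, and the job was handed in at about 12 s with no verdict returned.

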